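# Find the fullest coin tin by feel and hold it up

## Task

The three closed tins on the wooden board hold the bar's small change: going from your left to your right, pick each one up in turn, lift it clear to feel its weight and stand it back in its own place before you take the next (the last need not go back if it proves the heaviest). Then hold the heaviest tin up, upright and still, a good hand's breadth (12 cm or more) above the middle of the square rubber bar mat, or above the middle of the round cork coaster if the tankard is standing on the mat. Finish while still holding it there in the gripper, with the other two tins standing in their places and the tankard, opener and bottles left alone.

Things in the scene. Friction and masses are not known exactly. Their poses are not given: they have to be found in the camera images.
- tin_a: one of three identical closed round tins of bright metal with a lid band, upright in a row on the board; 60 mm in diameter, 95 mm tall; origin at the centre of its underside, z up its axis. Holds rolled coins that can shift 4 mm inside, 0.15 to 0.80 kg in all; the heaviest tin is at least 0.15 kg heavier than either other. Neither name nor place tells which: it differs every time
- tin_b: one of three identical closed round tins of bright metal with a lid band, upright in a row on the board; 60 mm in diameter, 95 mm tall; origin at the centre of its underside, z up its axis. Holds rolled coins that can shift 4 mm inside, 0.15 to 0.80 kg in all; the heaviest tin is at least 0.15 kg heavier than either other. Neither name nor place tells which: it differs every time
- tin_c: one of three identical closed round tins of bright metal with a lid band, upright in a row on the board; 60 mm in diameter, 95 mm tall; origin at the centre of its underside, z up its axis. Holds rolled coins that can shift 4 mm inside, 0.15 to 0.80 kg in all; the heaviest tin is at least 0.15 kg heavier than either other. Neither name nor place tells which: it differs every time
- board: fixed dark wooden board under the three tins, 110 mm (x) by 320 mm (y), 10 mm thick, lying flat on the tile shelf; origin at the centre of its underside; its y axis runs along the row of tins to the robot's left, its x axis points away from the robot (turned by up to about 0.2 rad)
- place_left (a point): point on the board's top face, 110 mm along the board's +y from its middle: the place of the left tin (as the robot sees it); the tin's centre starts within about 12 mm of it
- place_middle (a point): point on the board's top face at its middle: the place of the middle tin, which starts within about 12 mm of it
- place_right (a point): point on the board's top face, 110 mm along the board's -y from its middle: the place of the right tin, which starts within about 12 mm of it
- mat: fixed square black rubber bar mat, 130 by 130 mm, 4 mm thick, flat on the shelf to one side of the board; either the tankard or the bottle opener lies on it; origin at the centre of its underside
- coaster: fixed round cork coaster, 116 mm in diameter, 4 mm thick, flat on the shelf on the other side of the board from the mat; what does not stand on the mat, of tankard and opener, is on it; origin at the centre of its underside
- tankard: open metal tankard, 86 mm across the rim, 115 mm tall, with a side handle reaching about 35 mm out from the wall along its own +y; loose, stands upright within 20 mm of the middle of either the mat or the coaster (a coin toss); origin at the centre of its underside
- opener: bottle opener lying flat, bone handle and steel loop, 112 mm long along its x, 31 mm wide, 12 mm thick; loose, lies on whichever of mat and coaster the tankard is not on; origin near its middle, on its underside
- dasher_1: small amber glass dasher bottle with a metal spout, 48 mm in diameter, 152 mm tall; loose, stands beyond the board on the left; origin at the centre of its underside
- dasher_2: the other amber glass dasher bottle, same size, beyond the board on the right; origin at the centre of its underside
Not all that is in view belongs to the job. What is shaped like the tin_a but blue or pink is not meant.

How it is judged:
On the way, in this order (a step that is already met when the one before it is completed fails the run):
1. the tin in the left place is lifted clear of the board by the gripper (((height (world z) of tin_a above 0.025 m and horizontal distance between tin_a and place_left below 0.05 m and contact force between the fingers and tin_a above 0.5 N) or (height (world z) of tin_b above 0.025 m and horizontal distance between tin_b and place_left below 0.05 m and contact force between the fingers and tin_b above 0.5 N) or (height (world z) of tin_c above 0.025 m and horizontal distance between tin_c and place_left below 0.05 m and contact force between the fingers and tin_c above 0.5 N))), for 0.3 s.
2. with a tin back in the left place, the tin in the middle place is lifted clear (((height (world z) of tin_a above 0.025 m and horizontal distance between tin_a and place_middle below 0.05 m and contact force between the fingers and tin_a above 0.5 N) or (height (world z) of tin_b above 0.025 m and horizontal distance between tin_b and place_middle below 0.05 m and contact force between the fingers and tin_b above 0.5 N) or (height (world z) of tin_c above 0.025 m and horizontal distance between tin_c and place_middle below 0.05 m and contact force between the fingers and tin_c above 0.5 N)) and ((height (world z) of tin_a below 0.014 m and horizontal distance between tin_a and place_left below 0.045 m) or (height (world z) of tin_b below 0.014 m and horizontal distance between tin_b and place_left below 0.045 m) or (height (world z) of tin_c below 0.014 m and horizontal distance between tin_c and place_left below 0.045 m))), for 0.3 s.
3. with tins back in the left and middle places, the tin in the right place is lifted clear (((height (world z) of tin_a above 0.025 m and horizontal distance between tin_a and place_right below 0.05 m and contact force between the fingers and tin_a above 0.5 N) or (height (world z) of tin_b above 0.025 m and horizontal distance between tin_b and place_right below 0.05 m and contact force between the fingers and tin_b above 0.5 N) or (height (world z) of tin_c above 0.025 m and horizontal distance between tin_c and place_right below 0.05 m and contact force between the fingers and tin_c above 0.5 N)) and ((height (world z) of tin_a below 0.014 m and horizontal distance between tin_a and place_left below 0.045 m) or (height (world z) of tin_b below 0.014 m and horizontal distance between tin_b and place_left below 0.045 m) or (height (world z) of tin_c below 0.014 m and horizontal distance between tin_c and place_left below 0.045 m)) and ((height (world z) of tin_a below 0.014 m and horizontal distance between tin_a and place_middle below 0.045 m) or (height (world z) of tin_b below 0.014 m and horizontal distance between tin_b and place_middle below 0.045 m) or (height (world z) of tin_c below 0.014 m and horizontal distance between tin_c and place_middle below 0.045 m))), for 0.3 s.
At the end, for the whole second after the job is handed in: The fingers hold the heaviest tin (the one with coin roll roll_2_c0 inside) still, upright (0.2 rad), underside 100 mm or more up, touching no other loose thing, within 45 mm of the mat's middle (coaster's if the tankard is on the mat); other tins and bystanders within 30 mm of their starts (((horizontal distance between tankard and mat below 0.07 m and horizontal distance between roll_2_c0 and coaster below 0.05 m) or (not (horizontal distance between tankard and mat below 0.07 m) and horizontal distance between roll_2_c0 and mat below 0.05 m)) and ((distance between roll_2_c0 and tin_a below 0.06 m and height (world z) of tin_a above 0.1 m and angle between tin_a's own z axis and vertical below 0.2 rad and linear speed of tin_a below 0.03 m/s and contact force between the fingers and tin_a above 1 N and contact force between tin_a and tankard below 0.1 N and contact force between tin_a and opener below 0.1 N and contact force between tin_a and dasher_1 below 0.1 N and contact force between tin_a and dasher_2 below 0.1 N and contact force between tin_a and tin_b below 0.1 N and contact force between tin_a and tin_c below 0.1 N and distance of each of tin_b, tin_c from where it was at the start of the episode below 0.03 m and angle between each of tin_b, tin_c's own z axis and vertical below 0.1 rad and linear speed of each of tin_b, tin_c below 0.02 m/s) or (distance between roll_2_c0 and tin_b below 0.06 m and height (world z) of tin_b above 0.1 m and angle between tin_b's own z axis and vertical below 0.2 rad and linear speed of tin_b below 0.03 m/s and contact force between the fingers and tin_b above 1 N and contact force between tin_b and tankard below 0.1 N and contact force between tin_b and opener below 0.1 N and contact force between tin_b and dasher_1 below 0.1 N and contact force between tin_b and dasher_2 below 0.1 N and contact force between tin_b and tin_a below 0.1 N and contact force between tin_b and tin_c below 0.1 N and distance of each of tin_a, tin_c from where it was at the start of the episode below 0.03 m and angle between each of tin_a, tin_c's own z axis and vertical below 0.1 rad and linear speed of each of tin_a, tin_c below 0.02 m/s) or (distance between roll_2_c0 and tin_c below 0.06 m and height (world z) of tin_c above 0.1 m and angle between tin_c's own z axis and vertical below 0.2 rad and linear speed of tin_c below 0.03 m/s and contact force between the fingers and tin_c above 1 N and contact force between tin_c and tankard below 0.1 N and contact force between tin_c and opener below 0.1 N and contact force between tin_c and dasher_1 below 0.1 N and contact force between tin_c and dasher_2 below 0.1 N and contact force between tin_c and tin_a below 0.1 N and contact force between tin_c and tin_b below 0.1 N and distance of each of tin_a, tin_b from where it was at the start of the episode below 0.03 m and angle between each of tin_a, tin_b's own z axis and vertical below 0.1 rad and linear speed of each of tin_a, tin_b below 0.02 m/s)) and distance of each of tankard, opener, dasher_1, dasher_2 from where it was at the start of the episode below 0.03 m); the arm keeps its last pose, push and grip.
It fails at once if the tankard, the opener or a bottle is moved more than 30 mm (distance of any of tankard, opener, dasher_1, dasher_2 from where it was at the start of the episode above 0.03 m).
It fails at once if a tin is tipped over (more than 0.6 rad) (angle between any of tin_a, tin_b, tin_c's own z axis and vertical above 0.6 rad).
It also fails if it takes over 69 s, if anything falls off the work surface, if the arm or the gripper's body presses on something with over 40 N, if the wrist force passes 120 N, or if a joint passes its speed limit or range.

## Robot

A 6-joint arm with a two-finger parallel gripper is mounted at the origin on the work surface. World frame = base frame: x ahead of the robot, y to its left, z up, the work surface at z = 0. Lengths are in m, angles in rad, forces in N, time in s.
With the tool pointing down it reaches from about 0.225 to 0.875 m from the base axis. Payload 3.4 kg.
Tool frame: the origin (TCP) lies at the very end of the fingers, on their centre line; the grasp point (between the pads) lies behind it (manip.grasp_offset is the z of the grasp point in the tool frame, in m); z points along the fingers, y is the line along which they close (so a half turn about z gives the same grasp; the last joint's range is limited). The gripper opens to 85 mm and grips with 20 to 120 N. Pads are 22 mm wide; open, the fingers measure 114 mm over their backs; the gripper's body (76 mm by 85 mm) begins 54 mm behind the grasp point. The pads swing forward as they close: fully open they stand 13 mm farther back than shut.
Start: joints at [-1.426, 0.276, 1.505, -0, 1.361, -0.121], TCP at [0.151, -0.555, 0.231] pointing down, gripper open.
Joint ranges: [-2.89, 2.89], [-0.75, 2.08], [0.22, 2.7], [-1.18, 4.32], [0.11, 2.71], [-2.7, 2.7]. Speed limits (rad/s): [2.57, 2.57, 3.14, 3.14, 3.14, 3.14].

## Interface

Orientations are given as a unit quaternion [w, x, y, z].
In Python, from rig import manip gives the robot as it stands.
- The arm moves only by the shell command python3 -m pendant 'ROWS' [FORCE]. ROWS is JSON, a list of rows, each an object of numbers: "dx", "dy", "dz": the shift along the tool's x, y, z in m; "rx", "ry", "rz": the turn, a rotation vector about the tool's x, y, z in degrees; "hand": the finger opening in m, from 0 to 0.0854. In form: [{"dx": .., "dy": .., "dz": .., "rx": .., "ry": .., "rz": .., "hand": ..}, ...]. A call has 1 to 12 rows; each row shifts and turns the commanded pose from where the row before left it, along the tool's axes as they then stand; what a row does not reach is not made up. A row lasts 1/12 s, in which the tool goes at most 41.7 mm and 7.16 degrees, less where a joint would pass 70% of its speed; a pose out of reach is approached as far as the arm can. A call is refused whole if a number of a shift passes 0.0417 or a number of a turn 7.16, either way. A call with a gripper value outside its range is refused whole. The fingers move at their own pace and stop on an object; FORCE is the grip in N (left out, the last holds). Time passes only in rows, so rows that do not move let the fingers close. It gives the time, the measured TCP pose, the force, the opening and the grip force at its end, in the units of the state.
- manip.get_state(): the state, without advancing time (a new reading comes with each control period).
- manip.get_image(name): name is "scene" or "top" or "wrist"; returns a dict with "frame" (480x640x3 uint8, red, green, blue), "fx", "fy", "cx", "cy" (pixels), "position" and "attitude" of the camera in the world; the wrist camera has in their place "mount" (4x4, takes a point from camera to tool coordinates, whose origin is the TCP and whose axes are the flange's). Camera axes: x right, y up, looking along -z (the intrinsics and any distortion apply to the point x, -y, -z); pixel columns grow to the right and rows downward; lengths in m; the calibration is good to about 2 mm. A picture is of the moment at which its call begins: read the wrist's pose just before it. There is no depth.
- manip.sign_off(): hands the job in; it is judged then, once.
The state is a dict: "clock": time; "qpos": joint angles; "qd": joint speeds; "effort": joint torques, N m; "position": TCP position; "ee_rot": TCP orientation; "contact_force": force on the tool from outside, world axes, zero at the start; "moment": the same for the moment, N m; "width": finger opening in m; "gripper_force": force on a finger pad.
Only numpy, scipy, OpenCV 4.12 (cv2) and the standard library are available. Lean on these libraries where they do the work, as an engineer would, in place of code of your own. Each camera call takes 0.05 s, during which the arm holds its last target. There are 200 camera calls.

## Working session

There is one attempt and no reset: what is moved stays moved. The work goes in short steps, Python scripts to look and compute and a shell command to move; the robot and the scene stay as the last step left them, time stands still between calls to the robot, and variables do not carry over. Pictures are saved under pics/ and viewed, at most 10 in all, crops included, and the job is handed in when it is done.

```bash
ls; mkdir -p pics
python3 - <<'E'
from rig import manip
import cv2,numpy as np,json
for n in("top","scene"):
    im=manip.get_image(n)
    cv2.imwrite(f"pics/{n}0.png",im["frame"][:,:,::-1])
    print(n,{k:np.round(v,4).tolist() if not isinstance(v,float) else v for k,v in im.items() if k!="frame"})
    np.savez(f"{n}0.npz",**im)
print(manip.get_state(),manip.grasp_offset)
E
```

```text
pics
top {'fx': 553.0083476569746, 'fy': 553.0083476569746, 'cx': 316.0917183954483, 'cy': 233.69946933287702, 'position': [0.2926, 0.0171, 1.2654], 'attitude': [0.7038, 0.0726, -0.0714, -0.7031]}
scene {'fx': 480.6260809001008, 'fy': 480.6260809001008, 'cx': 318.70525586060035, 'cy': 237.62865620501628, 'position': [1.3426, 0.1661, 0.7232], 'attitude': [0.5673, 0.2771, 0.3281, 0.7027]}
{'clock': 0.1, 'qpos': array([-1.42599683e+00,  2.76557885e-01,  1.50599895e+00,  2.34903668e-05,
        1.36073196e+00, -1.21010437e-01]), 'qd': array([ 6.90515619e-05, -2.12948320e-03, -3.87608414e-03, -7.05296037e-04,
       -2.45332760e-04,  5.16077287e-04]), 'effort': array([ 1.26511568e-03, -4.17702520e+01, -2.46405619e+01, -2.20563807e-04,
        5.79141531e-03,  9.59101492e-07]), 'position': array([ 0.15097541, -0.55433381,  0.23051435]), 'ee_rot': array([-8.48147460e-04,  9.91181097e-01,  1.32511559e-01,  1.39693699e-06]), 'contact_force': array([ 0.54016355, -0.26932072,  0.67330711]), 'moment': array([ 0.01302646, -0.03046161, -0.02017631]), 'gripper_force': 0.0, 'width': 0.08561120799133556} -0.0187
```

View pics/top0.png

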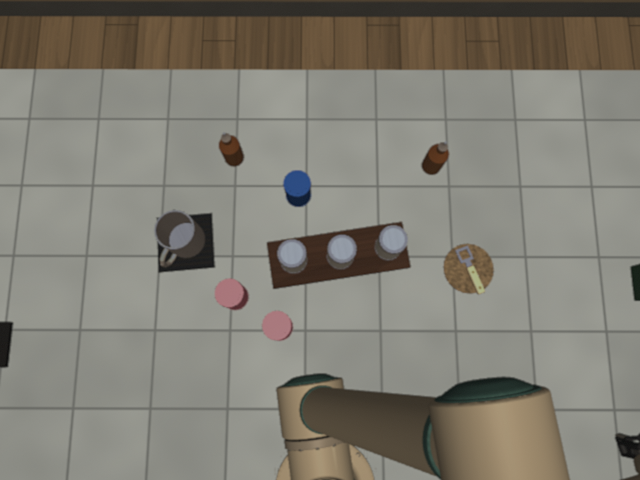

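View pics/scene0.png

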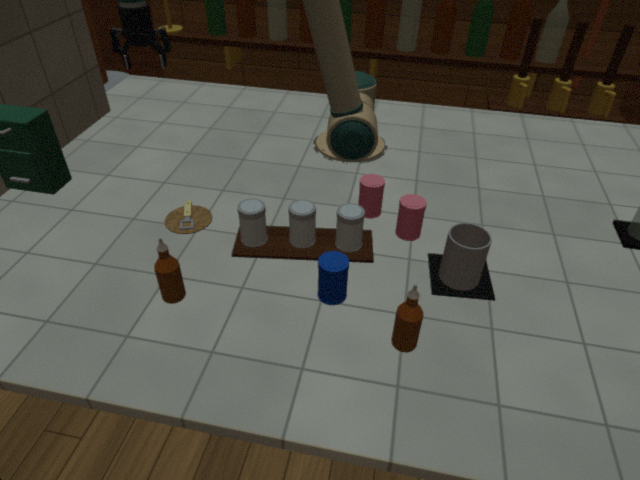

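The top view shows the tankard on the mat at about (185,240) and the opener on the coaster at about (468,268). So the target is the coaster. The tin lids are near (292,252), (342,247) and (393,238), and the decoys are blue at (297,187) and pink at (231,293) and (277,325). Next I'll work out their positions.

```bash
cat > h.py <<'E'
import numpy as np,cv2
from scipy.spatial.transform import Rotation as R
def ray(im,u,v,z):
    q=im["attitude"];r=R.from_quat([q[1],q[2],q[3],q[0]])
    d=r.apply([(u-im["cx"])/im["fx"],-(v-im["cy"])/im["fy"],-1.])
    p=im["position"];return p+d*(z-p[2])/d[2]
E
python3 - <<'E'
from h import *
im=dict(np.load("top0.npz"));f=im["frame"]
hsv=cv2.cvtColor(f,cv2.COLOR_RGB2HSV)
g=cv2.cvtColor(f,cv2.COLOR_RGB2GRAY)
for (u,v) in((292,250),(342,246),(393,238)): print(f[v,u], f[v+10,u],f[v-18,u])
# lids: bluish bright within tin region
for (u,v) in((292,252),(342,248),(393,239)):
    m=(f[:,:,2].astype(int)-f[:,:,0]>12)&(g>110)
    mm=np.zeros_like(g);mm[v-22:v+26,u-24:u+24]=m[v-22:v+26,u-24:u+24]
    n,l,s,c=cv2.connectedComponentsWithStats(mm.astype(np.uint8));k=1+s[1:,4].argmax()
    e=cv2.fitEllipse(cv2.findContours((l==k).astype(np.uint8),0,1)[0][0])
    print("lid",s[k],c[k].round(1),e,ray(im,*e[0],.105).round(4))
# coaster: brown
for n,lo,hi,box,z in(("board",(0,60,15),(20,255,100),(260,215,415,295),.01),("coaster",(5,60,60),(25,255,255),(440,240,498,298),.004),("mat",(0,0,0),(180,255,40),(150,205,220,276),.004),
  ("blue",(105,120,60),(130,255,255),(280,165,320,212),.095),("p1",(165,60,60),(180,255,255),(210,275,252,315),.095),("p2",(165,60,60),(180,255,255),(258,305,300,345),.095)):
    m=cv2.inRange(hsv,lo,hi);w=np.zeros_like(m);x0,y0,x1,y1=box;w[y0:y1,x0:x1]=m[y0:y1,x0:x1]
    pts=cv2.findNonZero(w).reshape(-1,2).astype(float);P=np.array([ray(im,*p,z)[:2] for p in pts])
    print(n,len(pts),cv2.minAreaRect(P.astype(np.float32)),P.mean(0))
    if n=="coaster":print(cv2.minEnclosingCircle(P.astype(np.float32)))
cv2.imwrite("pics/crop.png",cv2.resize(f[160:350,140:510,::-1],None,fx=2.1,fy=2.1,interpolation=2))
E
```

```text
[147 155 164] [149 157 168] [151 152 144]
[147 155 166] [148 156 167] [153 154 147]
[148 155 166] [149 156 167] [152 153 145]
lid [279 241  26  25 502] [291.3 252.7] ((291.33367919921875, 252.6691436767578), (23.922992706298828, 24.971805572509766), 73.62772369384766) [0.4913 0.0719 0.105 ]
lid [329 236  26  25 502] [341.6 248.1] ((341.5830383300781, 248.12388610839844), (24.08038330078125, 24.800003051757812), 85.84766387939453) [ 0.5013 -0.0351  0.105 ]
lid [381 227  26  25 489] [393.2 238.7] ((393.2529296875, 238.6875), (23.64339828491211, 24.578380584716797), 129.20155334472656) [ 0.5219 -0.1458  0.105 ]
board 3695 ((0.5035534501075745, -0.03116317093372345), (0.10688146203756332, 0.315605103969574), 8.934066772460938) [ 0.49481058 -0.02529602]
coaster 1554 ((0.4735143780708313, -0.329734206199646), (0.11034785956144333, 0.11253754049539566), 86.38288879394531) [ 0.47165693 -0.32934421]
((0.4707220196723938, -0.3310525417327881), 0.05956505984067917)
mat 1003 ((0.533409833908081, 0.32413196563720703), (0.12411683797836304, 0.12428922951221466), 5.285833835601807) [0.51695292 0.29928588]
blue 570 ((0.6375017762184143, 0.06252927333116531), (0.07773061841726303, 0.055122219026088715), 0.21601194143295288) [0.64626705 0.06196637]
p1 753 ((0.4045068621635437, 0.19903944432735443), (0.07023677974939346, 0.05777707323431969), 56.79491424560547) [0.40465206 0.19927266]
p2 666 ((0.33985191583633423, 0.1007842868566513), (0.05790908634662628, 0.058631833642721176), 0.5937522649765015) [0.33876337 0.10089473]
```

View pics/crop.png

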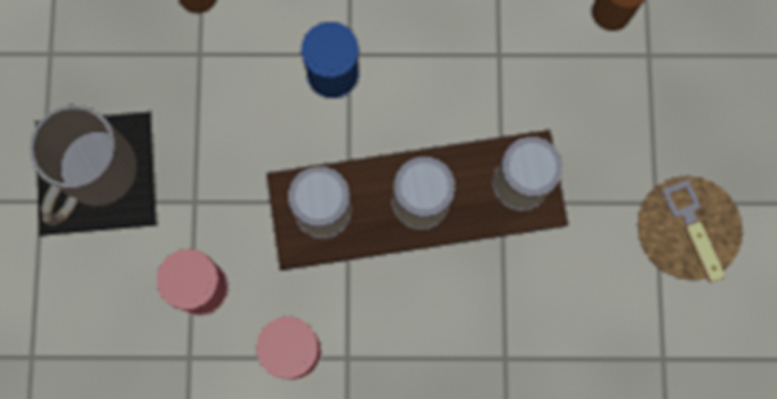

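```bash
cat >> h.py <<'E'
def err(tx,ty,tz,yaw=98.9,s=None):
    """remaining move in tool axes (m) and turn (deg) to a tool-down pose"""
    from rig import manip
    s=s or manip.get_state();q=s["ee_rot"];r=R.from_quat([q[1],q[2],q[3],q[0]])
    g=R.from_euler("z",yaw,degrees=True)*R.from_euler("x",180,degrees=True)
    d=r.inv().apply(np.array([tx,ty,tz])-s["position"]);t=np.degrees((r.inv()*g).as_rotvec())
    print("t",round(s["clock"],2),"move",d.round(4),"turn",t.round(2),"F",s["contact_force"].round(2),"w",round(s["width"],4),"gf",round(s["gripper_force"],1))
E
python3 - <<'E'
from h import *
a=np.radians(15.2+6.975*np.arange(12));c,s=np.cos(a).sum(),np.sin(a).sum()
print(np.linalg.solve([[c,s],[s,-c]],[.21,.386]))
E
```

```text
[ 0.03968578 -0.00549943]
```

```bash
python3 -m pendant '[{"dx":0.0397,"dy":-0.0055,"rz":-6.97,"hand":0.085},{"dx":0.0397,"dy":-0.0055,"rz":-6.97},{"dx":0.0397,"dy":-0.0055,"rz":-6.97},{"dx":0.0397,"dy":-0.0055,"rz":-6.97},{"dx":0.0397,"dy":-0.0055,"rz":-6.97},{"dx":0.0397,"dy":-0.0055,"rz":-6.97},{"dx":0.0397,"dy":-0.0055,"rz":-6.97},{"dx":0.0397,"dy":-0.0055,"rz":-6.97},{"dx":0.0397,"dy":-0.0055,"rz":-6.97},{"dx":0.0397,"dy":-0.0055,"rz":-6.97},{"dx":0.0397,"dy":-0.0055,"rz":-6.97},{"dx":0.0397,"dy":-0.0055,"rz":-6.97}]' 40; python3 -c "
from h import *
err(.4913,.0719,.16)"
```

```text
t 0.1 move [ 0.4929 -0.5147  0.0715] turn [-7.000e-02 -8.000e-02 -8.367e+01] F [ 0.54 -0.27  0.67] w 0.0856 gf 0.0invalid input
```

```bash
python3 -m pendant '[{"dx":0.0397,"dy":-0.0055,"dz":0,"rx":0,"ry":0,"rz":-6.97,"hand":0.085},{"dx":0.0397,"dy":-0.0055,"dz":0,"rx":0,"ry":0,"rz":-6.97,"hand":0.085},{"dx":0.0397,"dy":-0.0055,"dz":0,"rx":0,"ry":0,"rz":-6.97,"hand":0.085},{"dx":0.0397,"dy":-0.0055,"dz":0,"rx":0,"ry":0,"rz":-6.97,"hand":0.085},{"dx":0.0397,"dy":-0.0055,"dz":0,"rx":0,"ry":0,"rz":-6.97,"hand":0.085},{"dx":0.0397,"dy":-0.0055,"dz":0,"rx":0,"ry":0,"rz":-6.97,"hand":0.085},{"dx":0.0397,"dy":-0.0055,"dz":0,"rx":0,"ry":0,"rz":-6.97,"hand":0.085},{"dx":0.0397,"dy":-0.0055,"dz":0,"rx":0,"ry":0,"rz":-6.97,"hand":0.085},{"dx":0.0397,"dy":-0.0055,"dz":0,"rx":0,"ry":0,"rz":-6.97,"hand":0.085},{"dx":0.0397,"dy":-0.0055,"dz":0,"rx":0,"ry":0,"rz":-6.97,"hand":0.085},{"dx":0.0397,"dy":-0.0055,"dz":0,"rx":0,"ry":0,"rz":-6.97,"hand":0.085},{"dx":0.0397,"dy":-0.0055,"dz":0,"rx":0,"ry":0,"rz":-6.97,"hand":0.085}]' 40; python3 -c "
from h import *
err(.4913,.0719,.16)"
```

```text
clock: 1.1
position: [0.3614, -0.1667, 0.2309]
ee_rot: [-0.0, 0.648, 0.762, 0.0]
contact_force: [0.2, 0.8, -0.0]
width: 0.085
gripper_force: 0.0
t 1.1 move [0.2146 0.1665 0.0711] turn [ 0.02 -0.03  0.33] F [ 0.15  0.82 -0.02] w 0.085 gf 0.0
```

```bash
python3 -m pendant '[{"dx":0.0268,"dy":0.0208,"dz":0.009,"rx":0,"ry":0,"rz":0,"hand":0.085},{"dx":0.0268,"dy":0.0208,"dz":0.009,"rx":0,"ry":0,"rz":0,"hand":0.085},{"dx":0.0268,"dy":0.0208,"dz":0.009,"rx":0,"ry":0,"rz":0,"hand":0.085},{"dx":0.0268,"dy":0.0208,"dz":0.009,"rx":0,"ry":0,"rz":0,"hand":0.085},{"dx":0.0268,"dy":0.0208,"dz":0.009,"rx":0,"ry":0,"rz":0,"hand":0.085},{"dx":0.0268,"dy":0.0208,"dz":0.009,"rx":0,"ry":0,"rz":0,"hand":0.085},{"dx":0.0268,"dy":0.0208,"dz":0.009,"rx":0,"ry":0,"rz":0,"hand":0.085},{"dx":0.0268,"dy":0.0208,"dz":0.009,"rx":0,"ry":0,"rz":0,"hand":0.085},{"dx":0,"dy":0,"dz":0,"rx":0,"ry":0,"rz":0,"hand":0.085},{"dx":0,"dy":0,"dz":0,"rx":0,"ry":0,"rz":0,"hand":0.085},{"dx":0,"dy":0,"dz":0,"rx":0,"ry":0,"rz":0,"hand":0.085}]' 40; python3 -c "
from h import *
from rig import manip
err(.4913,.0719,.051)
im=manip.get_image('wrist');cv2.imwrite('pics/w1.png',im['frame'][:,:,::-1])
M=np.array(im['mount']);print(M.round(3),im['fx'],im['cx'],im['cy'])
s=manip.get_state();q=s['ee_rot'];r=R.from_quat([q[1],q[2],q[3],q[0]])
for x,y in((.4913,.0719),(.5013,-.0351)):
  p=r.inv().apply(np.array([x,y,.105])-s['position']);c=np.linalg.inv(M)@[*p,1]
  print(im['cx']+im['fx']*c[0]/-c[2],im['cy']-im['fy']*c[1]/-c[2])
"
```

```text
clock: 2.02
position: [0.4918, 0.0686, 0.1589]
ee_rot: [-0.0, 0.65, 0.76, -0.001]
contact_force: [0.3, -0.1, 0.0]
width: 0.0851
gripper_force: 0.0
t 2.02 move [0.0034 0.0002 0.1079] turn [-0.1   0.03  0.02] F [ 0.26 -0.05  0.02] w 0.0851 gf 0.0
[[ 0.001  0.962  0.274  0.069]
 [ 1.    -0.001 -0.     0.001]
 [-0.     0.274 -0.962 -0.142]
 [ 0.     0.     0.     1.   ]] 344.59760476421127 317.35907319537364 248.4077737709692
316.1905951239027 262.8453336516145
306.6325464079021 411.4310306764204
```

View pics/w1.png

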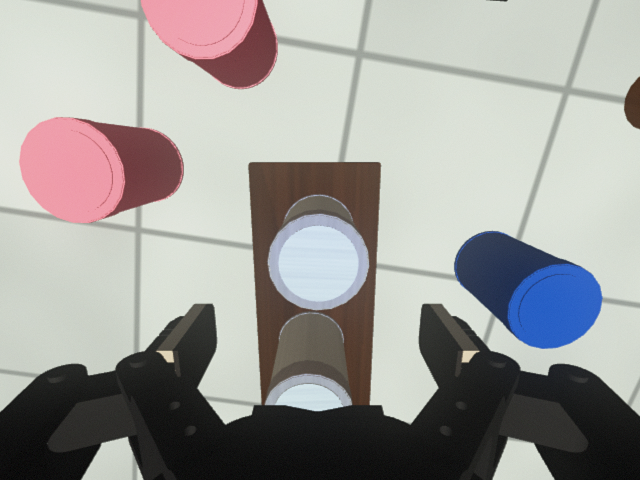

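Pictured: the left tin's lid is at (318,262), which matches the prediction of (316,263), so it's free to descend and the neighbouring tins are clear of the fingers.

```bash
python3 -m pendant '[{"dx":0.0034,"dy":0,"dz":0.018,"rx":0,"ry":0,"rz":0,"hand":0.085},{"dx":0,"dy":0,"dz":0.02,"rx":0,"ry":0,"rz":0,"hand":0.085},{"dx":0,"dy":0,"dz":0.02,"rx":0,"ry":0,"rz":0,"hand":0.085},{"dx":0,"dy":0,"dz":0.02,"rx":0,"ry":0,"rz":0,"hand":0.085},{"dx":0,"dy":0,"dz":0.018,"rx":0,"ry":0,"rz":0,"hand":0.085},{"dx":0,"dy":0,"dz":0.012,"rx":0,"ry":0,"rz":0,"hand":0.085},{"dx":0,"dy":0,"dz":0,"rx":0,"ry":0,"rz":0,"hand":0.085},{"dx":0,"dy":0,"dz":0,"rx":0,"ry":0,"rz":0,"hand":0.03},{"dx":0,"dy":0,"dz":0,"rx":0,"ry":0,"rz":0,"hand":0.03},{"dx":0,"dy":0,"dz":0,"rx":0,"ry":0,"rz":0,"hand":0.03},{"dx":0,"dy":0,"dz":0,"rx":0,"ry":0,"rz":0,"hand":0.03},{"dx":0,"dy":0,"dz":0,"rx":0,"ry":0,"rz":0,"hand":0.03}]' 50; python3 -c "
from h import *
err(.4913,.0719,.051)"
```

```text
clock: 3.07
position: [0.4923, 0.0715, 0.0527]
ee_rot: [0.001, 0.65, 0.76, 0.0]
contact_force: [-2.2, -3.4, 6.5]
width: 0.0587
gripper_force: 53.7
t 3.07 move [ 0.0005 -0.0009  0.0017] turn [ 0.07  0.08 -0.01] F [-2.16 -3.41  6.5 ] w 0.0587 gf 53.7
```

```bash
python3 -m pendant '[{"dx":0,"dy":0,"dz":-0.008,"rx":0,"ry":0,"rz":0,"hand":0.03},{"dx":0,"dy":0,"dz":-0.01,"rx":0,"ry":0,"rz":0,"hand":0.03},{"dx":0,"dy":0,"dz":-0.01,"rx":0,"ry":0,"rz":0,"hand":0.03},{"dx":0,"dy":0,"dz":-0.01,"rx":0,"ry":0,"rz":0,"hand":0.03},{"dx":0,"dy":0,"dz":-0.01,"rx":0,"ry":0,"rz":0,"hand":0.03},{"dx":0,"dy":0,"dz":0,"rx":0,"ry":0,"rz":0,"hand":0.03},{"dx":0,"dy":0,"dz":0,"rx":0,"ry":0,"rz":0,"hand":0.03},{"dx":0,"dy":0,"dz":0,"rx":0,"ry":0,"rz":0,"hand":0.03},{"dx":0,"dy":0,"dz":0,"rx":0,"ry":0,"rz":0,"hand":0.03},{"dx":0,"dy":0,"dz":0,"rx":0,"ry":0,"rz":0,"hand":0.03},{"dx":0,"dy":0,"dz":0,"rx":0,"ry":0,"rz":0,"hand":0.03}]'
python3 - <<'E'
from h import *
from rig import manip
err(.4923,.0715,.0527)
print(manip.get_state()["effort"])
for i in range(4):
  if i: manip.get_image("top")
  s=manip.get_state();print(round(s["clock"],2),s["contact_force"].round(2))
E
```

```text
clock: 3.98
position: [0.4916, 0.0722, 0.0988]
ee_rot: [-0.0, 0.65, 0.76, -0.0]
contact_force: [-1.0, 0.2, -2.0]
width: 0.0582
gripper_force: 54.1
t 3.98 move [-0.0008  0.0006  0.0461] turn [-0.06 -0.01 -0.03] F [-1.02  0.2  -1.96] w 0.0582 gf 54.1
[ 1.31501793e-02 -3.80316961e+01 -2.04954189e+01  2.83131281e-03
  1.07490731e-02 -1.09496107e-04]
3.98 [-1.02  0.2  -1.96]
4.03 [ 0.09  0.73 -1.94]
4.08 [-0.12 -0.77 -2.83]
4.13 [-0.85 -0.07 -2.01]
```

```bash
python3 -m pendant '[{"dx":0,"dy":0,"dz":0.012,"rx":0,"ry":0,"rz":0,"hand":0.03},{"dx":0,"dy":0,"dz":0.012,"rx":0,"ry":0,"rz":0,"hand":0.03},{"dx":0,"dy":0,"dz":0.01,"rx":0,"ry":0,"rz":0,"hand":0.03},{"dx":0,"dy":0,"dz":0.007,"rx":0,"ry":0,"rz":0,"hand":0.03},{"dx":0,"dy":0,"dz":0.004,"rx":0,"ry":0,"rz":0,"hand":0.03},{"dx":0,"dy":0,"dz":0,"rx":0,"ry":0,"rz":0,"hand":0.03},{"dx":0,"dy":0,"dz":0,"rx":0,"ry":0,"rz":0,"hand":0.03},{"dx":0,"dy":0,"dz":0,"rx":0,"ry":0,"rz":0,"hand":0.06},{"dx":0,"dy":0,"dz":0,"rx":0,"ry":0,"rz":0,"hand":0.085},{"dx":0,"dy":0,"dz":0,"rx":0,"ry":0,"rz":0,"hand":0.085},{"dx":0,"dy":0,"dz":0,"rx":0,"ry":0,"rz":0,"hand":0.085},{"dx":0,"dy":0,"dz":0,"rx":0,"ry":0,"rz":0,"hand":0.085}]'; python3 -c "
from h import *
err(.5013,-.0351,.16)"
```

```text
clock: 5.13
position: [0.4924, 0.0722, 0.0547]
ee_rot: [0.0, 0.65, 0.76, 0.0]
contact_force: [0.1, -0.4, -0.5]
width: 0.0852
gripper_force: 0.0
t 5.13 move [-0.1074 -0.0076 -0.1053] turn [ 0.06  0.01 -0.03] F [ 0.13 -0.36 -0.55] w 0.0852 gf 0.0
```

Released. Next I go up and over to the middle tin.

```bash
python3 -m pendant '[{"dx":0,"dy":0,"dz":-0.015,"rx":0,"ry":0,"rz":0,"hand":0.085},{"dx":0,"dy":0,"dz":-0.03,"rx":0,"ry":0,"rz":0,"hand":0.085},{"dx":0,"dy":0,"dz":-0.03,"rx":0,"ry":0,"rz":0,"hand":0.085},{"dx":0,"dy":0,"dz":-0.03,"rx":0,"ry":0,"rz":0,"hand":0.085},{"dx":-0.027,"dy":-0.002,"dz":0,"rx":0,"ry":0,"rz":0,"hand":0.085},{"dx":-0.027,"dy":-0.002,"dz":0,"rx":0,"ry":0,"rz":0,"hand":0.085},{"dx":-0.027,"dy":-0.002,"dz":0,"rx":0,"ry":0,"rz":0,"hand":0.085},{"dx":-0.0264,"dy":-0.0016,"dz":0,"rx":0,"ry":0,"rz":0,"hand":0.085},{"dx":0,"dy":0,"dz":0,"rx":0,"ry":0,"rz":0,"hand":0.085},{"dx":0,"dy":0,"dz":0,"rx":0,"ry":0,"rz":0,"hand":0.085}]'; python3 -c "
from h import *
from rig import manip
err(.5013,-.0351,.052)
im=manip.get_image('wrist');cv2.imwrite('pics/w2.png',im['frame'][:,:,::-1])
"
```

```text
clock: 5.97
position: [0.5011, -0.036, 0.1594]
ee_rot: [0.0, 0.651, 0.759, 0.0]
contact_force: [0.3, 0.8, 0.0]
width: 0.085
gripper_force: 0.0
t 5.97 move [0.0009 0.0003 0.1074] turn [ 0.01 -0.01 -0.19] F [0.3  0.77 0.04] w 0.085 gf 0.0
```

View pics/w2.png

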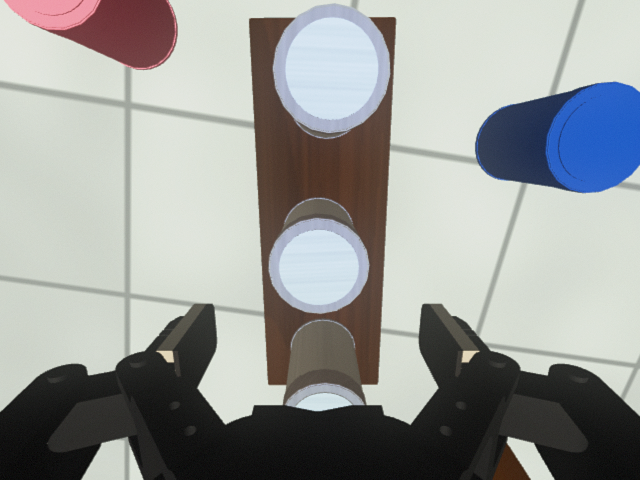

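The left tin is standing again, lid at (331,68), and the middle tin is at (319,266), aligned as the first one was. I'll descend and grip it.

```bash
python3 -m pendant '[{"dx":0.001,"dy":0,"dz":0.018,"rx":0,"ry":0,"rz":0,"hand":0.085},{"dx":0,"dy":0,"dz":0.02,"rx":0,"ry":0,"rz":0,"hand":0.085},{"dx":0,"dy":0,"dz":0.02,"rx":0,"ry":0,"rz":0,"hand":0.085},{"dx":0,"dy":0,"dz":0.02,"rx":0,"ry":0,"rz":0,"hand":0.085},{"dx":0,"dy":0,"dz":0.018,"rx":0,"ry":0,"rz":0,"hand":0.085},{"dx":0,"dy":0,"dz":0.011,"rx":0,"ry":0,"rz":0,"hand":0.085},{"dx":0,"dy":0,"dz":0,"rx":0,"ry":0,"rz":0,"hand":0.085},{"dx":0,"dy":0,"dz":0,"rx":0,"ry":0,"rz":0,"hand":0.03},{"dx":0,"dy":0,"dz":0,"rx":0,"ry":0,"rz":0,"hand":0.03},{"dx":0,"dy":0,"dz":0,"rx":0,"ry":0,"rz":0,"hand":0.03},{"dx":0,"dy":0,"dz":0,"rx":0,"ry":0,"rz":0,"hand":0.03},{"dx":0,"dy":0,"dz":0,"rx":0,"ry":0,"rz":0,"hand":0.03}]' 50; python3 -m pendant '[{"dx":0,"dy":0,"dz":-0.008,"rx":0,"ry":0,"rz":0,"hand":0.03},{"dx":0,"dy":0,"dz":-0.01,"rx":0,"ry":0,"rz":0,"hand":0.03},{"dx":0,"dy":0,"dz":-0.01,"rx":0,"ry":0,"rz":0,"hand":0.03},{"dx":0,"dy":0,"dz":-0.01,"rx":0,"ry":0,"rz":0,"hand":0.03},{"dx":0,"dy":0,"dz":-0.01,"rx":0,"ry":0,"rz":0,"hand":0.03},{"dx":0,"dy":0,"dz":0,"rx":0,"ry":0,"rz":0,"hand":0.03},{"dx":0,"dy":0,"dz":0,"rx":0,"ry":0,"rz":0,"hand":0.03},{"dx":0,"dy":0,"dz":0,"rx":0,"ry":0,"rz":0,"hand":0.03},{"dx":0,"dy":0,"dz":0,"rx":0,"ry":0,"rz":0,"hand":0.03},{"dx":0,"dy":0,"dz":0,"rx":0,"ry":0,"rz":0,"hand":0.03},{"dx":0,"dy":0,"dz":0,"rx":0,"ry":0,"rz":0,"hand":0.03}]'
python3 - <<'E'
from h import *
from rig import manip
err(.5013,-.0351,.0527)
print(manip.get_state()["effort"])
for i in range(5):
  if i: manip.get_image("top")
  s=manip.get_state();print(round(s["clock"],2),s["contact_force"].round(2))
E
```

```text
clock: 7.02
position: [0.5015, -0.0338, 0.0534]
ee_rot: [0.001, 0.65, 0.76, 0.001]
contact_force: [-0.8, 1.3, 5.5]
width: 0.0582
gripper_force: 54.3
clock: 7.93
position: [0.5005, -0.0341, 0.0998]
ee_rot: [-0.0, 0.65, 0.76, -0.0]
contact_force: [0.4, 0.7, -2.5]
width: 0.0585
gripper_force: 54.3
t 7.93 move [-0.0012  0.0007  0.0471] turn [-0.06 -0.02 -0.03] F [ 0.37  0.74 -2.5 ] w 0.0585 gf 54.3
[ 2.27561839e-03 -3.85890698e+01 -2.06875366e+01 -3.08582254e-03
  9.73929651e-03  2.79919345e-05]
7.93 [ 0.37  0.74 -2.5 ]
7.98 [-0.37 -0.32 -2.82]
8.03 [-0.14 -0.55 -2.73]
8.08 [ 0.37 -0.22 -3.08]
8.13 [-0.53  0.06 -2.26]
```

Middle is about 2.7 N and left was about 2.2 N. I'll put the middle back and move on.

```bash
python3 -m pendant '[{"dx":0,"dy":0,"dz":0.012,"rx":0,"ry":0,"rz":0,"hand":0.03},{"dx":0,"dy":0,"dz":0.012,"rx":0,"ry":0,"rz":0,"hand":0.03},{"dx":0,"dy":0,"dz":0.01,"rx":0,"ry":0,"rz":0,"hand":0.03},{"dx":0,"dy":0,"dz":0.007,"rx":0,"ry":0,"rz":0,"hand":0.03},{"dx":0,"dy":0,"dz":0.005,"rx":0,"ry":0,"rz":0,"hand":0.03},{"dx":0,"dy":0,"dz":0,"rx":0,"ry":0,"rz":0,"hand":0.03},{"dx":0,"dy":0,"dz":0,"rx":0,"ry":0,"rz":0,"hand":0.03},{"dx":0,"dy":0,"dz":0,"rx":0,"ry":0,"rz":0,"hand":0.06},{"dx":0,"dy":0,"dz":0,"rx":0,"ry":0,"rz":0,"hand":0.085},{"dx":0,"dy":0,"dz":0,"rx":0,"ry":0,"rz":0,"hand":0.085},{"dx":0,"dy":0,"dz":0,"rx":0,"ry":0,"rz":0,"hand":0.085},{"dx":0,"dy":0,"dz":0,"rx":0,"ry":0,"rz":0,"hand":0.085}]'; python3 -c "
from h import *
err(.5219,-.1458,.16)"
```

```text
clock: 9.13
position: [0.5012, -0.0342, 0.0546]
ee_rot: [0.0, 0.65, 0.76, 0.0]
contact_force: [-0.6, -0.3, 0.3]
width: 0.0853
gripper_force: 0.0
t 9.13 move [-0.1135  0.0033 -0.1053] turn [ 0.05  0.02 -0.03] F [-0.6  -0.33  0.28] w 0.0853 gf 0.0
```

```bash
python3 -m pendant '[{"dx":0,"dy":0,"dz":-0.015,"rx":0,"ry":0,"rz":0,"hand":0.085},{"dx":0,"dy":0,"dz":-0.03,"rx":0,"ry":0,"rz":0,"hand":0.085},{"dx":0,"dy":0,"dz":-0.03,"rx":0,"ry":0,"rz":0,"hand":0.085},{"dx":0,"dy":0,"dz":-0.03,"rx":0,"ry":0,"rz":0,"hand":0.085},{"dx":-0.028,"dy":0.001,"dz":0,"rx":0,"ry":0,"rz":0,"hand":0.085},{"dx":-0.028,"dy":0.001,"dz":0,"rx":0,"ry":0,"rz":0,"hand":0.085},{"dx":-0.028,"dy":0.001,"dz":0,"rx":0,"ry":0,"rz":0,"hand":0.085},{"dx":-0.0285,"dy":0.001,"dz":0,"rx":0,"ry":0,"rz":0,"hand":0.085},{"dx":0,"dy":0,"dz":0,"rx":0,"ry":0,"rz":0,"hand":0.085},{"dx":0,"dy":0,"dz":0,"rx":0,"ry":0,"rz":0,"hand":0.085}]'; python3 -c "
from h import *
from rig import manip
err(.5219,-.1458,.052)
im=manip.get_image('wrist');cv2.imwrite('pics/w3.png',im['frame'][:,:,::-1])
"
```

```text
clock: 9.97
position: [0.5223, -0.1458, 0.1592]
ee_rot: [-0.0, 0.651, 0.759, 0.0]
contact_force: [-0.5, 0.8, 0.1]
width: 0.0851
gripper_force: 0.0
t 9.97 move [ 1.000e-04 -4.000e-04  1.072e-01] turn [ 0.   -0.01 -0.17] F [-0.5   0.8   0.06] w 0.0851 gf 0.0
```

View pics/w3.png

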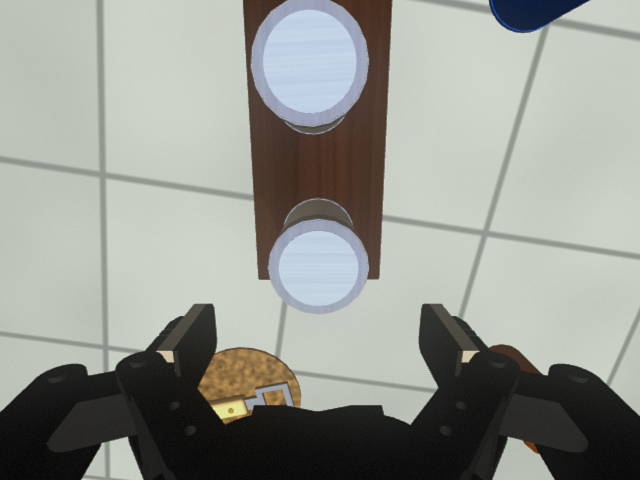

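The middle tin is standing, lid at (310,65), and the right tin at (318,267) is lined up. Grip and lift.

```bash
python3 -m pendant '[{"dx":0.001,"dy":0,"dz":0.018,"rx":0,"ry":0,"rz":0,"hand":0.085},{"dx":0,"dy":0,"dz":0.02,"rx":0,"ry":0,"rz":0,"hand":0.085},{"dx":0,"dy":0,"dz":0.02,"rx":0,"ry":0,"rz":0,"hand":0.085},{"dx":0,"dy":0,"dz":0.02,"rx":0,"ry":0,"rz":0,"hand":0.085},{"dx":0,"dy":0,"dz":0.018,"rx":0,"ry":0,"rz":0,"hand":0.085},{"dx":0,"dy":0,"dz":0.011,"rx":0,"ry":0,"rz":0,"hand":0.085},{"dx":0,"dy":0,"dz":0,"rx":0,"ry":0,"rz":0,"hand":0.085},{"dx":0,"dy":0,"dz":0,"rx":0,"ry":0,"rz":0,"hand":0.03},{"dx":0,"dy":0,"dz":0,"rx":0,"ry":0,"rz":0,"hand":0.03},{"dx":0,"dy":0,"dz":0,"rx":0,"ry":0,"rz":0,"hand":0.03},{"dx":0,"dy":0,"dz":0,"rx":0,"ry":0,"rz":0,"hand":0.03},{"dx":0,"dy":0,"dz":0,"rx":0,"ry":0,"rz":0,"hand":0.03}]' 50; python3 -m pendant '[{"dx":0,"dy":0,"dz":-0.008,"rx":0,"ry":0,"rz":0,"hand":0.03},{"dx":0,"dy":0,"dz":-0.01,"rx":0,"ry":0,"rz":0,"hand":0.03},{"dx":0,"dy":0,"dz":-0.01,"rx":0,"ry":0,"rz":0,"hand":0.03},{"dx":0,"dy":0,"dz":-0.01,"rx":0,"ry":0,"rz":0,"hand":0.03},{"dx":0,"dy":0,"dz":-0.01,"rx":0,"ry":0,"rz":0,"hand":0.03},{"dx":0,"dy":0,"dz":0,"rx":0,"ry":0,"rz":0,"hand":0.03},{"dx":0,"dy":0,"dz":0,"rx":0,"ry":0,"rz":0,"hand":0.03},{"dx":0,"dy":0,"dz":0,"rx":0,"ry":0,"rz":0,"hand":0.03},{"dx":0,"dy":0,"dz":0,"rx":0,"ry":0,"rz":0,"hand":0.03},{"dx":0,"dy":0,"dz":0,"rx":0,"ry":0,"rz":0,"hand":0.03},{"dx":0,"dy":0,"dz":0,"rx":0,"ry":0,"rz":0,"hand":0.03}]'
python3 - <<'E'
from h import *
from rig import manip
err(.5219,-.1458,.0527)
print(manip.get_state()["effort"])
for i in range(5):
  if i: manip.get_image("top")
  s=manip.get_state();print(round(s["clock"],2),s["contact_force"].round(2))
E
```

```text
clock: 11.02
position: [0.5225, -0.1434, 0.0536]
ee_rot: [0.001, 0.65, 0.76, 0.001]
contact_force: [-0.7, 3.0, 6.6]
width: 0.0584
gripper_force: 53.1
clock: 11.93
position: [0.5217, -0.1435, 0.0997]
ee_rot: [-0.001, 0.65, 0.76, -0.0]
contact_force: [0.3, -0.5, -7.3]
width: 0.0584
gripper_force: 55.7
t 11.93 move [-0.0023 -0.0001  0.047 ] turn [-0.06 -0.03 -0.03] F [ 0.3  -0.53 -7.35] w 0.0584 gf 55.7
[ 2.98445280e-03 -4.43498325e+01 -2.24615997e+01 -9.31476709e-03
  9.62244580e-03  3.09323877e-05]
11.93 [ 0.3  -0.53 -7.35]
11.98 [-0.31  0.44 -6.05]
12.03 [-0.74 -0.44 -5.82]
12.08 [ 0.04 -0.55 -6.08]
12.13 [ 0.15  0.38 -7.04]
```

The right tin is the heaviest (about 6.5 N against 2.7 N and 2.2 N). I'll carry it over the coaster.

```bash
python3 -m pendant '[{"dx":0,"dy":0,"dz":-0.01,"rx":0,"ry":0,"rz":0,"hand":0.03},{"dx":0,"dy":0,"dz":-0.02,"rx":0,"ry":0,"rz":0,"hand":0.03},{"dx":0,"dy":0,"dz":-0.02,"rx":0,"ry":0,"rz":0,"hand":0.03},{"dx":0,"dy":0,"dz":-0.02,"rx":0,"ry":0,"rz":0,"hand":0.03},{"dx":0,"dy":0,"dz":-0.02,"rx":0,"ry":0,"rz":0,"hand":0.03},{"dx":-0.008,"dy":-0.003,"dz":-0.015,"rx":0,"ry":0,"rz":0,"hand":0.03},{"dx":-0.014,"dy":-0.006,"dz":0,"rx":0,"ry":0,"rz":0,"hand":0.03},{"dx":-0.014,"dy":-0.006,"dz":0,"rx":0,"ry":0,"rz":0,"hand":0.03},{"dx":-0.014,"dy":-0.006,"dz":0,"rx":0,"ry":0,"rz":0,"hand":0.03},{"dx":-0.014,"dy":-0.006,"dz":0,"rx":0,"ry":0,"rz":0,"hand":0.03},{"dx":-0.014,"dy":-0.006,"dz":0,"rx":0,"ry":0,"rz":0,"hand":0.03},{"dx":-0.014,"dy":-0.006,"dz":0,"rx":0,"ry":0,"rz":0,"hand":0.03}]'; python3 -m pendant '[{"dx":-0.014,"dy":-0.007,"dz":0,"rx":0,"ry":0,"rz":0,"hand":0.03},{"dx":-0.014,"dy":-0.007,"dz":0,"rx":0,"ry":0,"rz":0,"hand":0.03},{"dx":-0.014,"dy":-0.007,"dz":0,"rx":0,"ry":0,"rz":0,"hand":0.03},{"dx":-0.014,"dy":-0.007,"dz":0,"rx":0,"ry":0,"rz":0,"hand":0.03},{"dx":-0.014,"dy":-0.006,"dz":0,"rx":0,"ry":0,"rz":0,"hand":0.03},{"dx":-0.009,"dy":-0.004,"dz":0,"rx":0,"ry":0,"rz":0,"hand":0.03},{"dx":-0.004,"dy":-0.001,"dz":0,"rx":0,"ry":0,"rz":0,"hand":0.03},{"dx":0,"dy":0,"dz":0,"rx":0,"ry":0,"rz":0,"hand":0.03},{"dx":0,"dy":0,"dz":0,"rx":0,"ry":0,"rz":0,"hand":0.03},{"dx":0,"dy":0,"dz":0,"rx":0,"ry":0,"rz":0,"hand":0.03},{"dx":0,"dy":0,"dz":0,"rx":0,"ry":0,"rz":0,"hand":0.03},{"dx":0,"dy":0,"dz":0,"rx":0,"ry":0,"rz":0,"hand":0.03}]'
python3 - <<'E'
from h import *
from rig import manip
err(.472,-.328,.205)
im=manip.get_image("scene");cv2.imwrite("pics/s1.png",im["frame"][:,:,::-1])
im=manip.get_image("top");cv2.imwrite("pics/t1.png",im["frame"][:,:,::-1])
E
```

```text
clock: 13.13
position: [0.4973, -0.2411, 0.2061]
ee_rot: [0.0, 0.65, 0.76, 0.0]
contact_force: [0.5, -0.0, -7.0]
width: 0.0582
gripper_force: 56.0
clock: 14.13
position: [0.4721, -0.3279, 0.2053]
ee_rot: [-0.0, 0.65, 0.76, 0.0]
contact_force: [1.0, -0.1, -6.4]
width: 0.0586
gripper_force: 56.0
t 14.13 move [-0.0001 -0.0001  0.0003] turn [ 0.   -0.01  0.02] F [ 0.98 -0.1  -6.39] w 0.0586 gf 56.0
```

View pics/s1.png

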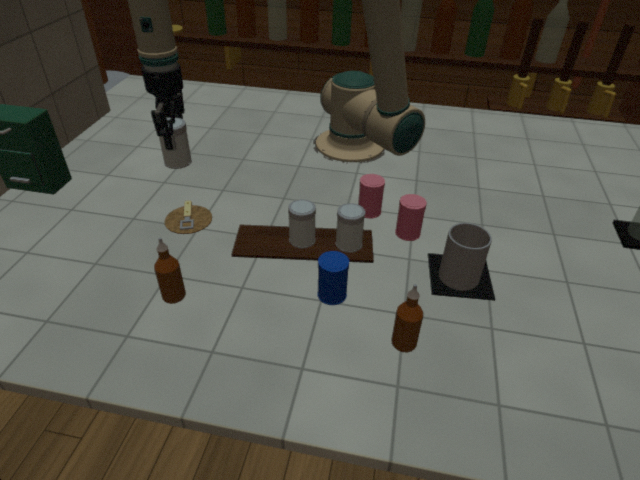

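View pics/t1.png

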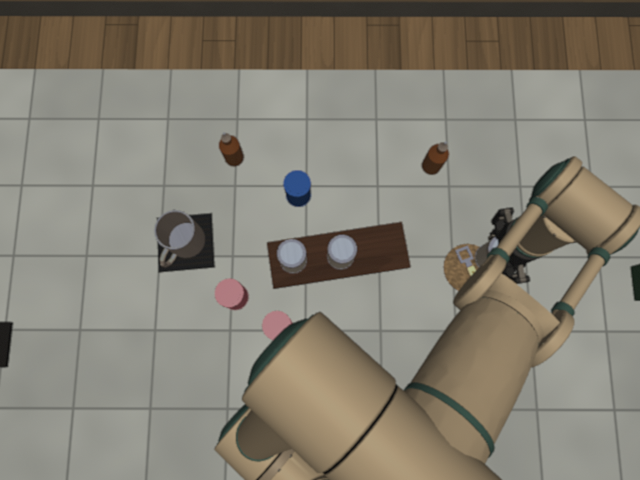

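Both views show the other two tins standing where they were, and the opener, tankard and bottles untouched. The held tin is upright at about (177,145) in the scene view. I'll cross-check its position against the coaster, then sign off.

Run:
```python
from h import *
from rig import manip
im=dict(np.load("scene0.npz"))
c=ray(im,188.5,219,.004);t=ray(im,176,145,.21);print(c,t)
d=np.hypot(*(c-t)[:2]);print(d)
if d<.035 : print(manip.sign_off())
```

```text
[ 0.47504245 -0.32957456  0.004     ] [ 0.47789316 -0.32379252  0.21      ]
0.006446593529480719
the job is handed in; nothing more can be done
None
```

The right-hand tin weighed heaviest (about 6.5 N, against 2.7 N for the middle and 2.2 N for the left), and I signed off holding it upright about 16 cm over the coaster's middle because the tankard is on the mat; the other two tins are back in place, nothing else was disturbed, and no verdict was shown.

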